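# Pile the sample blocks and open the oil tin's safety cap

## Task

Get the wood samples ready for oiling. First pile the dark and the reddish sample block, in either order, squarely edge to edge on the pale one on the white drip board and let go of them; then open the blue oil tin: press its red safety cap down, twist it about a quarter turn anticlockwise (seen from above) until it is free, and lift it straight up. Finish while still gripping the cap, held still and upright over the neck at about 10 cm up, and leave everything else on the bench where it is.

Things in the scene. Friction and masses are not known exactly. Their poses are not given: they have to be found in the camera images.
- cap: Red ribbed round safety cap, 42 mm diameter, 38 mm tall, 36 to 60 g; yellow stripe on top. At its foot two yellow lugs (12 mm wide, 4 mm thick, reaching 30 mm from the axis) on its +y and -y sides; below, a white plug, 21 mm diameter, 14 mm long, in the neck with 2 mm play all round. Origin: on the axis at the lugs' underside; z up. Locked: 132 mm above the tin's underside, axes as the tin's.
- cap_top (a point): Centre of the cap's top face, 38 mm above the cap's origin. Grip with the TCP at this height: the fingertips are then 19 mm above the lugs' underside and stay 5 mm clear above the hooks when the cap is fully pressed. Do not grip more than 3 mm lower.
- neck (a point): Centre of the neck's mouth at the collar's flat top, 126 mm above the tin's underside, on the cap's axis. A spring in it pushes the cap up: 5 N locked, 11 N fully pressed. Freed, the cap lifts straight off; its plug is clear of the neck after 14 mm of lift.
- catch (a point): Catch tooth under the black hook over the cap's +y lug (its twin is across). It blocks turning until the cap is pressed 3.5 mm down (hard stop at 6 mm). Then turn ANTICLOCKWISE from above (positive about z), keeping it down for the first 45 degrees. From 0.95 to 2.1 rad of turn the lugs are out of the hooks and it lifts off: 1.3 rad is good. Locked, it has about 5 degrees of play.
- tin: Blue rectangular oil tin, pale label, orange band, 76 mm (x) by 115 mm (y), in a plywood cradle (101 by 145 mm, 30 mm high) screwed to the bench: it cannot move. On top a round black collar, 74 mm diameter, with the neck and two black hooks over the cap's lugs, up to 13.5 mm above the collar, 23.5 to 36 mm from the axis. Origin: centre of its underside on the bench; z up.
- board: White flat drip board fixed on the bench, 140 mm (x) by 120 mm (y), 12 mm thick. Origin: centre of its underside; z up.
- block_a: Pale wooden sample block, 80 mm (x) by 60 mm (y) by 20 mm high, about 70 g, lying in the middle of the drip board: the bottom of the pile. Loose. Origin: centre of its underside; z up.
- block_b: Dark brown wooden sample block, 80 mm (x) by 60 mm (y) by 20 mm high, 50 to 100 g, lying flat on the bench. Origin: centre of its underside; z up.
- block_c: Reddish brown (cherry) wooden sample block, 80 mm (x) by 60 mm (y) by 20 mm high, 50 to 100 g, lying flat on the bench. Origin: centre of its underside; z up.
- brush: Flat brush, 170 mm long, lying on the bench near the tin. Not part of the job: leave it where it is.
- wax_tin: Low round brass-coloured wax tin, 72 mm diameter, 26 mm high. Origin: centre of its underside. Not part of the job: leave it where it is.
- sander: Cork hand sanding block with a dark sole, 110 by 65 mm, 42 mm high. Origin: centre of its underside. Not part of the job: leave it where it is.
- tape: Yellow tape measure, 70 by 35 mm, 60 mm high, standing. Origin: centre of its underside. Not part of the job: leave it where it is.
- glue: White glue bottle, 64 mm diameter, 170 mm high, with orange cap. Origin: centre of its underside. Not part of the job: leave it where it is.
- mug: Blue mug, 80 mm diameter, 90 mm high. Origin: centre of its underside. Not part of the job: leave it where it is.
There are look-alikes about, which are no part of the job. Of the things that look like the cap, the larger one is meant.

How it is judged:
On the way, in this order (a step that is already met when the one before it is completed fails the run):
1. all three sample blocks stand in one square pile on the drip board, let go (horizontal distance between each of block_b, block_c and block_a below 0.007 m and angle between the x axis of each of block_b, block_c and the x axis of block_a, either way round below 0.12 rad and angle between each of block_b, block_c's own z axis and vertical below 0.06 rad and z of block_a in the frame of board between 0.009 and 0.015 m and x of block_a in the frame of board between -0.04 and 0.04 m and y of block_a in the frame of board between -0.035 and 0.035 m and ((z of block_b in the frame of board between 0.029 and 0.035 m and z of block_c in the frame of board between 0.049 and 0.055 m) or (z of block_c in the frame of board between 0.029 and 0.035 m and z of block_b in the frame of board between 0.049 and 0.055 m)) and contact force between the fingers and block_a below 0.1 N and contact force between the fingers and block_b below 0.1 N and contact force between the fingers and block_c below 0.1 N), for 0.3 s.
2. the cap is pressed down past its catches (3.5 mm or more) (z of cap in the frame of tin below 0.1287 m).
3. the cap is turned out from under the hooks (0.85 rad or more from its locked position) while still seated in the neck (angle between the x axis of cap and the x axis of tin, either way round above 0.85 rad and z of cap in the frame of tin below 0.138 m and horizontal distance between cap and neck below 0.006 m).
At the end, for the whole second after the job is handed in: Blocks in one flat pile on the drip board, both upper ones within 7 mm and 0.12 rad of the pale one, it within 35 mm (y) or 40 mm (x) of the board centre; cap gripped, still, off the tin, 40 to 200 mm above its locked height, within 40 mm sideways of the neck, tilted under 0.35 rad (horizontal distance between each of block_b, block_c and block_a below 0.007 m and angle between the x axis of each of block_b, block_c and the x axis of block_a, either way round below 0.12 rad and angle between each of block_b, block_c's own z axis and vertical below 0.06 rad and z of block_a in the frame of board between 0.009 and 0.015 m and x of block_a in the frame of board between -0.04 and 0.04 m and y of block_a in the frame of board between -0.035 and 0.035 m and ((z of block_b in the frame of board between 0.029 and 0.035 m and z of block_c in the frame of board between 0.049 and 0.055 m) or (z of block_c in the frame of board between 0.029 and 0.035 m and z of block_b in the frame of board between 0.049 and 0.055 m)) and z of cap in the frame of tin between 0.172 and 0.332 m and horizontal distance between cap and neck below 0.04 m and angle between cap's own z axis and vertical below 0.35 rad and contact force between the fingers and cap above 1 N and contact force between cap and tin below 0.1 N and linear speed of cap below 0.03 m/s); the arm keeps its last pose, push and grip.
It fails at once if a bystander (brush, wax tin, sanding block, tape measure, glue bottle or mug) is pushed more than 30 mm from its place (distance of any of brush, wax_tin, sander, tape, glue, mug from where it was at the start of the episode above 0.03 m).
It also fails if it takes over 72 s, if anything falls off the work surface, if the arm or the gripper's body presses on something with over 40 N, if the wrist force passes 120 N, or if a joint passes its speed limit or range.

## Robot

A 7-joint arm with a two-finger parallel gripper is mounted at the origin on the work surface. World frame = base frame: x ahead of the robot, y to its left, z up, the work surface at z = 0. Lengths are in m, angles in rad, forces in N, time in s.
With the tool pointing down it reaches from about 0.425 to 0.825 m from the base axis. Payload 3.6 kg.
Tool frame: the origin (TCP) lies between the finger pads, 19 mm behind the fingertips; this is the grasp point; y points along the fingers, z is the direction in which the jaws open and shut, and the axes are right-handed (so a half turn about y gives the same grasp; the last joint's range is limited). The gripper opens to 93 mm and grips with 3 to 60 N. Pads are 15 mm wide; open, the fingers measure 128 mm over their backs; the gripper's body (75 mm by 188 mm) begins 65 mm behind the grasp point.
Start: joints at [1.24, 0.615, -0.013, 1.423, 0.008, 1.103, -0.04], TCP at [0.195, -0.62, 0.237] pointing down, gripper open.
Joint ranges: [-3.12, 3.12], [-0.3, 2.06], [-1.34, 1.32], [0.26, 2.42], [-1.36, 4.5], [0.01, 1.98], [-2.84, 2.84]. Speed limits (rad/s): [2.79, 2.79, 3.14, 3.14, 3.14, 3.14, 3.14].

## Interface

Orientations are given as a rotation vector (axis times angle).
In Python, from bench import robot, imaging, models gives the robot as it stands.
- The arm moves only by the tool drive_tool, never from a script. Its arguments are lists of equal length, an entry for each row: "hand": the closure, from 0 (fully open) to 1 (shut); "dp": the shift along the tool's x, y, z in m, a list of three; "rot": the turn, a rotation vector about the tool's x, y, z in rad, a list of three. A call has 1 to 12 rows; each row shifts and turns the commanded pose from where the row before left it, along the tool's axes as they then stand; what a row does not reach is not made up. A row lasts 1/10 s, in which the tool goes at most 50 mm and 8.59 degrees, less where a joint would pass 70% of its speed; a pose out of reach is approached as far as the arm can. A call is refused whole if a number of a shift passes 0.05 or a number of a turn 0.15, either way. A call with a gripper value outside its range is refused whole. The fingers move at their own pace and stop on an object; "newtons" is the grip in N (left out, the last holds). Time passes only in rows, so rows that do not move let the fingers close. It gives the time, the measured TCP pose, the force and the opening at its end, in the units of the state.
- robot.get_state(): the state, without advancing time (a new reading comes with each control period).
- imaging.read_camera(name): name is "scene" or "side" or "wrist"; returns the picture (384x512x3 uint8, blue, green, red); there is no depth.
- imaging.calibration(name): a dict with "camera_matrix" (3x3 intrinsics, pixels), "k1" (the pictures are not rectified: a ray, as slopes to the right and down, at radius r is drawn at 1 + k1 r^2 times it, then the intrinsics apply), "camera_from_world" (4x4, takes a point from world to camera coordinates); the wrist camera has in their place "hand_eye" (4x4, takes a point from camera to tool coordinates, whose origin is the TCP and whose axes are the tool frame's). Camera axes: x right, y up, looking along -z (the intrinsics and any distortion apply to the point x, -y, -z); pixel columns grow to the right and rows downward; lengths in m; the calibration is good to about 2 mm. A picture is of the moment at which its call begins: read the wrist's pose just before it. calibration takes no time and is no camera call.
- robot.hand_in(): hands the job in, once; it reports no verdict.
Trained networks look in the newest picture that a camera, given by its name, has taken for a name from the list of things; names that differ only in an ending like _2 or _b are one class to them, and where a whole thing is asked for, a point or a joint stands for the part that bears it (a point fixed in the world has none). Each returns a list of dicts, best first, with "confidence" (0 to 1); they miss things now and then, are a little off and sometimes report something else, mostly with a low value. They report only what shows in the picture. A call takes as long as a camera call. They do not tell look-alikes from the thing itself.
- models.outline_of(camera, label): "pixels" (384x512 bool, what is visible of it) and "uv" ([column, row] in pixels, amid what is visible of it).
- models.pinpoint(camera, label): "uv" ([column, row] in pixels: a listed point, or the origin of a listed thing).
The state is a dict: "time_s": time; "joint_pos": joint angles; "qvel": joint speeds; "effort": joint torques, N m; "position": TCP position; "orientation": TCP orientation; "force": force on the tool from outside, world axes, zero at the start; "ft_torque": the same for the moment, N m; "finger_gap": finger opening in m.
Only numpy, scipy, OpenCV 4.12 (cv2) and the standard library are available. Lean on these libraries where they do the work, as an engineer would, in place of code of your own. Each camera call takes 0.05 s, during which the arm holds its last target.

## Working session

There is one attempt and no reset: what is moved stays moved. The work goes in short steps, Python scripts to look and compute and a tool call to move; the robot and the scene stay as the last step left them, time stands still between calls to the robot, and variables do not carry over. Pictures are saved under pics/ and viewed, and the job is handed in when it is done.

Besides the shell and the picture viewer there is one more tool, called after ">>>" in YAML: its name, and indented under it one key for each argument. drive_tool: Moves the arm, as the interface text tells. Its arguments: {"type":"object","properties":{"hand":{"type":"array"},"dp":{"type":"array"},"rot":{"type":"array"},"newtons":{"type":"number"}},"required":["hand","dp","rot"]}

```bash
mkdir -p pics; ls
python3 - <<'E'
from bench import robot, imaging, models
import cv2
s=robot.get_state(); print(s)
for c in ["scene","side","wrist"]:
    cv2.imwrite(f"pics/{c}0.png",imaging.read_camera(c)); print(c,imaging.calibration(c))
E
```

```text
pics
{'time_s': 0.0, 'joint_pos': array([ 1.23952402,  0.6159231 , -0.01263588,  1.42490885,  0.00811287,
        1.10336834, -0.0404031 ]), 'qvel': array([-0.0001949 ,  0.00190386,  0.00121186, -0.00108469,  0.00011367,
        0.00031239, -0.00102433]), 'effort': array([-6.80450757e-04, -4.58938408e+01,  2.08931831e-01, -1.65746284e+01,
       -6.11149566e-02,  2.05077510e-02,  2.48077049e-04]), 'position': array([ 0.19484218, -0.61933032,  0.23627523]), 'orientation': array([-0.31649813,  2.0600093 , -2.05476006]), 'force': array([-0.11886928,  0.23641129, -0.03918906]), 'ft_torque': array([-0.03010556,  0.01559037,  0.00792139]), 'finger_gap': 0.09311613254208284}
scene {'camera_matrix': array([[411.53725254,   0.        , 253.26532264],
       [  0.        , 411.53725254, 196.5932227 ],
       [  0.        ,   0.        ,   1.        ]]), 'k1': -0.08024580491217184, 'camera_from_world': array([[ 0.90077061,  0.43362735, -0.0240754 , -0.5030461 ],
       [-0.24096013,  0.54512671,  0.80297888,  0.05286104],
       [ 0.36131775, -0.71749857,  0.59552102, -1.80037563],
       [ 0. 
[... 384 characters left out ...]
, -0.16823663],
       [-0.10859847,  0.86173422,  0.49560116, -1.19854838],
       [ 0.        ,  0.        ,  0.        ,  1.        ]])}
wrist {'camera_matrix': array([[315.46289679,   0.        , 256.72396118],
       [  0.        , 315.46289679, 188.05217142],
       [  0.        ,   0.        ,   1.        ]]), 'k1': -0.08424283398088107, 'hand_eye': array([[-1.06054516e-03, -9.71269367e-01, -2.37980443e-01,
        -6.55204212e-02],
       [ 3.25151568e-06,  2.37980573e-01, -9.71269914e-01,
        -1.47824669e-01],
       [ 9.99999438e-01, -1.03084940e-03, -2.49231048e-04,
        -2.44725953e-05],
       [ 0.00000000e+00,  0.00000000e+00,  0.00000000e+00,
         1.00000000e+00]])}
```

View pics/scene0.png

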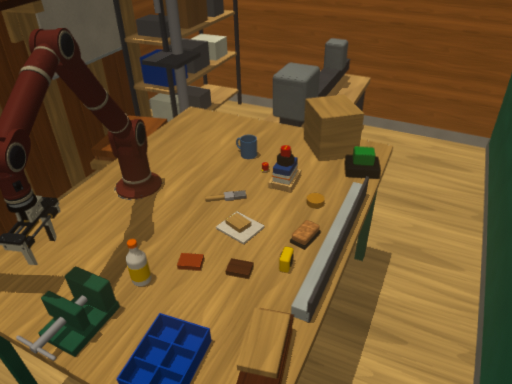

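View pics/side0.png

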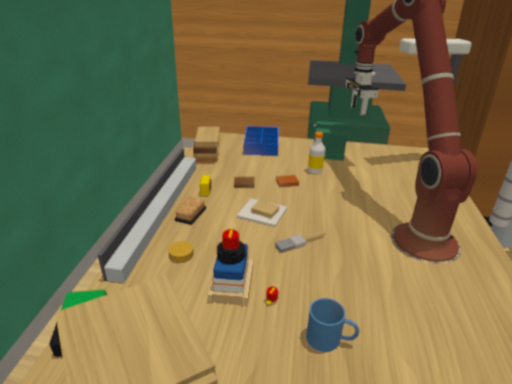

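View pics/wrist0.png

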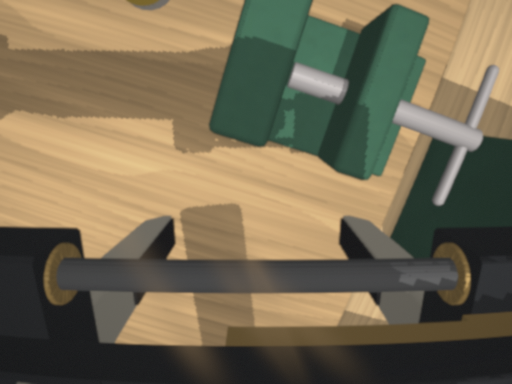

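The scene shows the cherry block at (190,262), the dark block at (239,268), the pale one on its board at (238,223), and the tin at (285,172) with its cap at (286,151). The only cap look-alike is the small red thing on the bench at (265,167); I choose the larger cap on the tin. For the blocks, the sander at (305,235) and the brown plank at (265,345) could be confused.

```bash
cat > h.py <<'E'
from bench import robot, imaging, models
import numpy as np, cv2
from scipy.spatial.transform import Rotation as R
from scipy.optimize import least_squares
def cam(c,s=None):
    k=imaging.calibration(c); K=k["camera_matrix"];k1=k["k1"]
    if c=="wrist":
        T=np.eye(4); T[:3,:3]=R.from_rotvec(s["orientation"]).as_matrix(); T[:3,3]=s["position"]
        C=np.linalg.inv(T@k["hand_eye"])
    else: C=k["camera_from_world"]
    return K,k1,C
def proj(P,cm):
    K,k1,C=cm; P=np.atleast_2d(P); p=P@C[:3,:3].T+C[:3,3]
    x=p[:,0]/-p[:,2]; y=-p[:,1]/-p[:,2]; f=1+k1*(x*x+y*y)
    return np.c_[K[0,0]*x*f+K[0,2],K[1,1]*y*f+K[1,2]]
def ray(uv,cm):
    K,k1,C=cm; d=np.array([(uv[0]-K[0,2])/K[0,0],(uv[1]-K[1,2])/K[1,1]]); x=d.copy()
    for _ in range(20): x=d/(1+k1*(x@x))
    v=C[:3,:3].T@np.array([x[0],-x[1],-1]); o=-C[:3,:3].T@C[:3,3]; return o,v
def onz(uv,z,cm):
    o,v=ray(uv,cm); return o+v*(z-o[2])/v[2]
def tri(obs):
    A=np.zeros((3,3));b=np.zeros(3)
    for uv,cm in obs:
        o,v=ray(uv,cm);v=v/np.linalg.norm(v);M=np.eye(3)-np.outer(v,v);A+=M;b+=M@o
    return np.linalg.solve(A,b)
def boxmask(x,y,z0,yaw,dims,cm):
    l,w,h=dims; c,s_=np.cos(yaw),np.sin(yaw)
    P=np.array([[x+c*a*l/2-s_*b*w/2,y+s_*a*l/2+c*b*w/2,z0+e*h] for a in(-1,1) for b in(-1,1) for e in(0,1)])
    u=proj(P,cm); return cv2.convexHull(u.astype(np.float32))[:,0]
def fitbox(masks,cms,x0,z0,dims=(.08,.06,.02)):
    # match convex hull signed distances: mask moments & boundary points
    pts=[]
    for m in masks:
        c=max(cv2.findContours(m.astype(np.uint8),cv2.RETR_EXTERNAL,cv2.CHAIN_APPROX_NONE)[0],key=cv2.contourArea)[:,0]
        h,w=m.shape
        c=c[(c[:,0]>2)&(c[:,0]<w-3)&(c[:,1]>2)&(c[:,1]<h-3)]
        pts.append(c.astype(np.float32))
    def f(p):
        r=[]
        for c,cm in zip(pts,cms):
            hull=boxmask(p[0],p[1],z0,p[2],dims,cm)
            cc=[cv2.pointPolygonTest(hull.reshape(-1,1,2),(float(a),float(b)),True)-.5 for a,b in c]
            r+=[np.array(cc)/np.sqrt(len(cc))]
        return np.concatenate(r)
    best=None
    for y0 in np.arange(0,np.pi,np.pi/6):
        o=least_squares(f,[x0[0],x0[1],y0],diff_step=1e-3,x_scale=[.01,.01,.1],loss='soft_l1')
        if best is None or o.cost<best.cost: best=o
    return best.x,best.cost
E
python3 - <<'E'
from h import *
print(R.from_rotvec(robot.get_state()["orientation"]).as_matrix().round(3))
ims={c:imaging.read_camera(c) for c in("scene","side")}
cms={c:cam(c) for c in ims}
for n,z in (("board",.0),("block_a",.012),("block_b",0),("block_c",0),("cap",.132),("cap_top",.17),("neck",.126),("catch",.13),("tin",0)):
    o={}
    for c in ims:
        r=models.pinpoint(c,n); o[c]=[(q["uv"],q["confidence"]) for q in r[:3]]
        print(n,c,[(np.round(u,1).tolist(),round(k,2),onz(u,z,cms[c])[:2].round(3).tolist()) for u,k in o[c]])
for n,z in (("block_a",.012),("block_b",0),("block_c",0),("board",0),("tin",0)):
    ms=[];cc=[]
    for c in ims:
        r=models.outline_of(c,n)
        print(n,c,[(np.round(q["uv"]).tolist(),round(q["confidence"],2),int(q["pixels"].sum())) for q in r[:3]])
        if r: ms.append(r[0]["pixels"]);cc.append(cms[c]); x0=onz(r[0]["uv"],z+.01,cms[c])
    if n!="tin": 
        d=(.14,.12,.012) if n=="board" else (.08,.06,.02)
        for m,k in zip(ms,cc): print(fitbox([m],[k],x0,z,d))
        print("both",fitbox(ms,cc,x0,z,d))
E
```

```text
[[-0.954 -0.001  0.3  ]
 [-0.3    0.002 -0.954]
 [ 0.    -1.    -0.002]]
board scene [([240.9, 226.2], 0.87, [0.538, -0.065])]
board side [([261.0, 212.4], 0.81, [0.544, -0.08]), ([225.6, 285.9], 0.7, [0.589, 0.292])]
block_a scene [([193.7, 265.9], 0.8, [0.493, -0.325]), ([236.5, 222.6], 0.73, [0.52, -0.066]), ([238.7, 267.3], 0.57, [0.634, -0.268])]
block_a side [([262.3, 210.6], 0.91, [0.538, -0.073]), ([241.4, 184.3], 0.83, [0.643, -0.246]), ([284.5, 181.8], 0.57, [0.479, -0.296])]
block_b scene [([193.7, 265.9], 0.8, [0.485, -0.316]), ([236.5, 222.6], 0.73, [0.513, -0.053]), ([238.7, 267.3], 0.57, [0.628, -0.258])]
block_b side [([262.3, 210.6], 0.91, [0.541, -0.092]), ([241.4, 184.3], 0.83, [0.647, -0.267]), ([284.5, 181.8], 0.57, [0.48, -0.318])]
block_c scene [([193.7, 265.9], 0.8, [0.485, -0.316]), ([236.5, 222.6], 0.73, [0.513, -0.053]), ([238.7, 267.3], 0.57, [0.628, -0.258])]
block_c side [([262.3, 210.6], 0.91, [0.541, -0.092]), ([241.4, 184.3], 0.83, [0.647, -0.267]), ([284.5, 181.8], 0.57, [0.48, -0.318])]
cap scene [([284.8, 151.4], 0.64, [0.562, 0.308]), ([264.7, 168
[... 1722 characters left out ...]
 0.81, 205), ([242.0, 182.0], 0.71, 250)]
(array([ 0.46861236, -0.3104393 ,  0.33372084]), np.float64(0.03871524594784237))
(array([ 0.53140246, -0.09407253,  2.77903761]), np.float64(0.06275205558018371))
both (array([ 0.49835505, -0.25023459,  1.44768492]), np.float64(126.72605493284084))
board scene [([243.0, 229.0], 0.71, 441)]
board side [([257.0, 217.0], 0.57, 519)]
(array([ 0.52351162, -0.0582542 ,  2.70148864]), np.float64(6.261785839573069))
(array([ 0.53447312, -0.10242773,  1.30165196]), np.float64(4.596921901447824))
both (array([ 0.53526408, -0.0769024 ,  2.90878813]), np.float64(14.139501088629558))
tin scene [([285.0, 173.0], 0.72, 822)]
tin side [([229.0, 276.0], 0.82, 2188)]
```

Run:
```python
import cv2
a=cv2.imread("pics/scene0.png")[130:290,160:340]; cv2.imwrite("pics/crop0.png",cv2.resize(a,None,fx=4,fy=3.6,interpolation=2))
```

```text
(no output)
```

View pics/crop0.png

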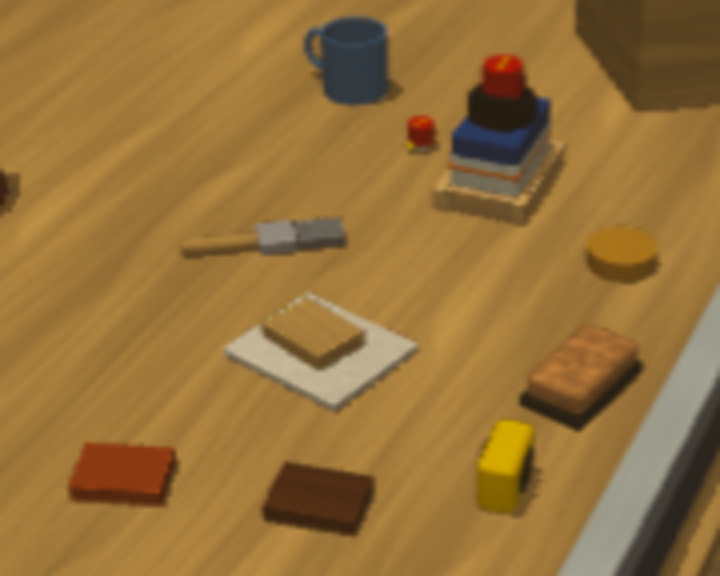

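The crop confirms the choices: cap on tin with yellow stripe, small red look-alike on the bench with a yellow foot, cherry left, dark right, pale on the board. I'll now fit each block from both views.

Run:
```python
from h import *
cms={c:cam(c) for c in("scene","side")}
M={}
for c in cms:
    imaging.read_camera(c); M[c]=models.outline_of(c,"block_a")
for n,z,uv in (("a",.012,((238,219),(263,209))),("b",0,((243,268),(242,182))),("c",0,((192,263),(286,180)))):
    ms=[];cc=[]
    for c,u in zip(cms,uv):
        q=[q for q in M[c] if np.hypot(*(np.array(q["uv"])-u))<8]
        if q:
            ms.append(q[0]["pixels"]);cc.append(cms[c]);x0=onz(q[0]["uv"],z+.01,cms[c])
            p,k=fitbox(ms[-1:],cc[-1:],x0,z);print(n,c,p.round(4),k)
    p,k=fitbox(ms,cc,x0,z);print(n,"both",p.round(4),k)
for n in("glue","tape"):
    o=[]
    for c in cms:
        r=models.pinpoint(c,n)
        print(n,c,[(q["confidence"],onz(q["uv"],0,cms[c]).round(3)) for q in r[:2]])
print(robot.get_state()["time_s"])
```

```text
a scene [ 0.5288 -0.0711  2.7866] 0.05743988504855868
a side [ 0.5301 -0.074   2.7843] 0.08558106005801025
a both [ 0.5296 -0.0724  2.7864] 0.18653998791544701
b scene [ 0.6378 -0.269   3.3157] 0.14876413134479627
b side [ 0.6369 -0.2747  0.1404] 0.08184440982537633
b both [ 0.6376 -0.2703  3.3234] 0.3555261193380972Traceback (most recent call last):
  File "<stdin>", line 13, in <module>
  File "h.py", line 48, in fitbox
    o=least_squares(f,[x0[0],x0[1],y0],diff_step=1e-3,x_scale=[.01,.01,.1],loss='soft_l1')
    return func(*args, **kwargs)
    vector_fun = VectorFunction(
        fun_wrapped,
    ...<6 lines>...
        workers=workers
    )
    self._update_fun()
    ~~~~~~~~~~~~~~~~^^
    self.f = self.fun_wrapped(xp_copy(self.x))
             ~~~~~~~~~~~~~~~~^^^^^^^^^^^^^^^^^
    return np.atleast_1d(self.fun(x))
                         ~~~~~~~~^^^
    return self.f(x, *self.args, **self.kwargs)
           ~~~~~~^^^^^^^^^^^^^^^^^^^^^^^^^^^^^^
  File "h.py", line 45, in f
    return np.concatenate(r)
           ~~~~~~~~~~~~~~^^^
ValueError: need at least one array to concatenate
```

>>> drive_tool:
  hand: [0,0,0,0,0,0,0,0,0,0,0]
  dp:
    - [-0.035,0,-0.021]
    - [-0.035,0,-0.021]
    - [-0.035,0,-0.021]
    - [-0.035,0,-0.021]
    - [-0.035,0,-0.021]
    - [-0.035,0,-0.021]
    - [-0.035,0,-0.021]
    - [-0.035,0,-0.021]
    - [-0.035,0.0,-0.021]
    - [-0.035,0.0,-0.021]
    - [0,0,0]
  rot:
    - [0,0,0]
    - [0,0,0]
    - [0,0,0]
    - [0,0,0]
    - [0,0,0]
    - [0,0,0]
    - [0,0,0]
    - [0,0,0]
    - [0,0,0]
    - [0,0,0]
    - [0,0,0]

```text
time_s: 2.95
position: [0.4713, -0.3075, 0.2377]
orientation: [-0.323, 2.052, -2.044]
force: [0.7, 0.5, -1.6]
finger_gap: 0.093
```

```bash
cat >> h.py <<'E'
def pose(): 
    s=robot.get_state(); return s
def plan(tgt,zang,s):
    Rm=R.from_rotvec(s["orientation"]).as_matrix(); 
    # desired orientation: y=-zworld, z=(cos,sin,0)
    z=np.array([np.cos(zang),np.sin(zang),0]);y=np.array([0,0,-1.]);D=np.c_[np.cross(y,z),y,z]
    d=np.array(tgt)-s["position"]
    print("world d",d.round(4),"tool dp",(Rm.T@d).round(4),"dp in D frame",(D.T@d).round(4),"rot tool",R.from_matrix(Rm.T@D).as_rotvec().round(4),"zang now",round(float(np.arctan2(Rm[1,2],Rm[0,2])),4))
def wfit(label,z0,near,dims=(.08,.06,.02),name=None):
    s=robot.get_state(); im=imaging.read_camera("wrist"); cm=cam("wrist",s)
    if name: cv2.imwrite(name,im)
    r=models.outline_of("wrist",label); out=[]
    for q in r:
        p=onz(q["uv"],z0+dims[2]/2,cm)
        print(np.round(q["uv"]),round(q["confidence"],2),int(q["pixels"].sum()),p.round(3),"T" if np.hypot(*(p[:2]-near[:2]))<.04 else "")
        if np.hypot(*(p[:2]-near[:2]))<.04: out.append(q)
    if not out: return None,s
    p,k=fitbox([out[0]["pixels"]],[cm],p if False else onz(out[0]["uv"],z0+dims[2]/2,cm),z0,dims); print("fit",p.round(4),k)
    return p,s
E
python3 - <<'E'
from h import *
p,s=wfit("block_c",0,(.469,-.31),name="pics/w1.png")
print(s["position"],s["time_s"])
if p is not None: plan([p[0],p[1],.022],p[2]+np.pi/2-np.pi,s)
E
```

```text
[72. 58.] 0.74 4514 [ 0.528 -0.062  0.01 ] 
[267.  26.] 0.71 3154 [ 0.628 -0.268  0.01 ] 
[256. 167.] 0.58 3351 [ 0.472 -0.306  0.01 ] T
fit [ 0.4686 -0.3078  0.3463] 0.23000241164048574
[ 0.47131533 -0.3074974   0.23767714] 2.95
world d [-0.0027 -0.0003 -0.2157] tool dp [3.800e-03 2.157e-01 1.000e-04] dp in D frame [ 0.0026  0.2157 -0.0006] rot tool [ 0.0029 -0.029  -0.0053] zang now -1.2535
```

View pics/w1.png

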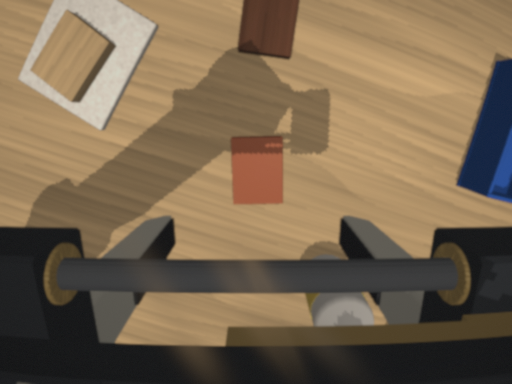

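Run:
```python
from h import *
cs=cam("scene");cd=cam("side")
print(onz((141,281),0,cs),onz((316,172),0,cd), tri([((132,243),cs),((319,134),cd)]))
s=robot.get_state();cw=cam("wrist",s);print(onz((342,308),.17,cw))
Rm=R.from_rotvec(s["orientation"]).as_matrix()
for g in (onz((342,308),.17,cw),): print(Rm.T@(g-s["position"]))
```

```text
[ 0.36242062 -0.44864687  0.        ] [ 0.35476882 -0.42848829  0.        ] [ 0.35980903 -0.44160597  0.16544611]
[ 0.40609077 -0.40397517  0.17      ]
[0.08493284 0.0675141  0.06764337]
```

>>> drive_tool:
  hand: [0,0,0,0,0]
  dp:
    - [0.003,0,0]
    - [0,0.03,0]
    - [0,0.03,0]
    - [0,0.03,0]
    - [0,0,0]
  rot:
    - [0,-0.029,0]
    - [0,0,0]
    - [0,0,0]
    - [0,0,0]
    - [0,0,0]

```text
time_s: 3.55
position: [0.4588, -0.316, 0.144]
orientation: [-0.35, 2.051, -2.04]
force: [-0.3, 0.8, 0.0]
finger_gap: 0.0928
```

Run:
```python
from h import *
p,s=wfit("block_c",0,(.469,-.31),name="pics/w2.png")
print(s["position"],s["time_s"])
if p is not None: plan([p[0],p[1],.022],p[2]+np.pi/2-np.pi,s)
```

```text
[253. 170.] 0.91 6176 [ 0.469 -0.308  0.01 ] T
[271.   8.] 0.82 1279 [ 0.603 -0.278  0.01 ] 
[20. 31.] 0.58 3394 [ 0.522 -0.073  0.01 ] 
fit [ 0.4688 -0.3078  0.3391] 0.0567446635953488
[ 0.45882008 -0.31598658  0.14395405] 3.55
world d [ 0.01    0.0082 -0.122 ] tool dp [-0.013   0.1219 -0.0037] dp in D frame [-0.0122  0.122  -0.0044] rot tool [ 0.0065 -0.0081  0.0067] zang now -1.2397
```

View pics/w2.png

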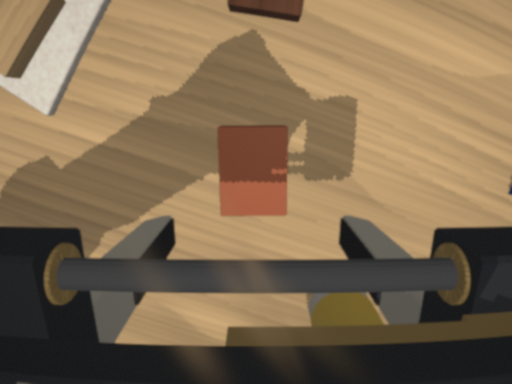

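>>> drive_tool:
  hand: [0,0,0,0,0,0]
  dp:
    - [-0.008,0.03,-0.003]
    - [0,0.03,0]
    - [0,0.01,0]
    - [0,0,0]
    - [0,0,0]
    - [0,0,0]
  rot:
    - [0,0,0]
    - [0,0,0]
    - [0,0,0]
    - [0,0,0]
    - [0,0,0]
    - [0,0,0]

```text
time_s: 4.25
position: [0.4706, -0.3111, 0.0793]
orientation: [-0.34, 2.037, -2.042]
force: [0.3, 0.5, 1.0]
finger_gap: 0.0931
```

Run:
```python
from h import *
p=np.array([.4688,-.3078,.339]); s=robot.get_state()
print(s["position"],s["time_s"]); plan([p[0],p[1],.022],p[2]+np.pi/2-np.pi,s)
```

```text
[ 0.47062609 -0.31109682  0.07932335] 4.25
world d [-0.0018  0.0033 -0.0573] tool dp [ 0.0008  0.0573 -0.0039] dp in D frame [ 0.0006  0.0573 -0.0037] rot tool [-0.0029 -0.0057 -0.0022] zang now -1.2374
```

>>> drive_tool:
  hand: [0,0,0,0,1,1,1,1,1,1]
  dp:
    - [0,0.025,-0.003]
    - [0,0.02,0]
    - [0,0.011,0]
    - [0,0,0]
    - [0,0,0]
    - [0,0,0]
    - [0,0,0]
    - [0,0,0]
    - [0,0,0]
    - [0,0,0]
  rot:
    - [0,0,0]
    - [0,0,0]
    - [0,0,0]
    - [0,0,0]
    - [0,0,0]
    - [0,0,0]
    - [0,0,0]
    - [0,0,0]
    - [0,0,0]
    - [0,0,0]
  newtons: 25

```text
time_s: 5.25
position: [0.4689, -0.3074, 0.0219]
orientation: [-0.343, 2.04, -2.041]
force: [-0.4, -0.2, 3.3]
finger_gap: 0.0598
```

Run:
```python
from h import *
s=robot.get_state()
print(s["position"],s["time_s"],s["finger_gap"],s["force"]); plan([.4688,-.3078,.022],.339+np.pi/2-np.pi,s)
print("to a:");plan([.53,-.0725,.13],2.786-np.pi/2-np.pi,s)
im=imaging.read_camera("wrist");cv2.imwrite("pics/w3.png",im)
```

```text
[ 0.46890322 -0.3074373   0.02190797] 5.25 0.05982380487441971 [-0.42042639 -0.22253139  3.33201284]
world d [-0.0001 -0.0004  0.0001] tool dp [ 0.0002 -0.0001  0.0003] dp in D frame [ 0.0002 -0.0001  0.0003] rot tool [-0.0006 -0.0051 -0.0005] zang now -1.2369
to a:
world d [0.0611 0.2349 0.1081] tool dp [-0.1348 -0.1082 -0.2019] dp in D frame [ 0.0245 -0.1081 -0.2415] rot tool [-4.000e-04  6.895e-01 -7.000e-04] zang now -1.2369
```

View pics/w3.png

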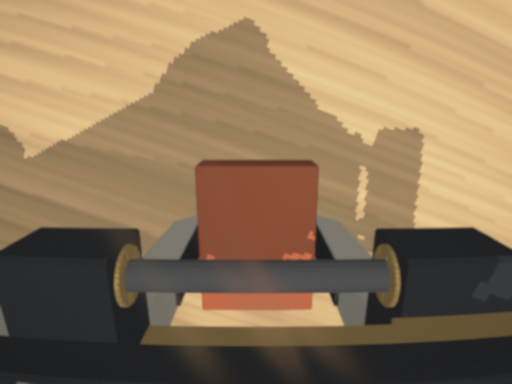

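>>> drive_tool:
  hand: [1,1,1,1,1,1,1,1,1,1,1,1]
  dp:
    - [0,-0.02,0]
    - [0,-0.04,0]
    - [0,-0.04,0]
    - [0,-0.04,0]
    - [-0.0094,0,-0.037]
    - [-0.0094,0,-0.037]
    - [-0.0094,0,-0.037]
    - [-0.0094,0,-0.037]
    - [-0.0094,0,-0.037]
    - [-0.0094,0,-0.037]
    - [-0.0094,0,-0.037]
    - [0,0,0]
  rot:
    - [0,0,0]
    - [0,0,0]
    - [0,0,0]
    - [0,0,0]
    - [0,0,0]
    - [0,0,0]
    - [0,0,0]
    - [0,0,0]
    - [0,0,0]
    - [0,0,0]
    - [0,0,0]
    - [0,0.14,0]

```text
time_s: 6.5
position: [0.4449, -0.0348, 0.1613]
orientation: [-0.214, 2.121, -2.112]
force: [-0.0, 0.6, -0.8]
finger_gap: 0.0596
```

>>> drive_tool:
  hand: [1,1,1,1,1,1,1]
  dp:
    - [0,0,0]
    - [0,0,0]
    - [0,0,0]
    - [0,0,0]
    - [0,0,0]
    - [0,0,0]
    - [0,0,0]
  rot:
    - [0,0.14,0]
    - [0,0.14,0]
    - [0,0.14,0]
    - [0,0.13,0]
    - [0,0,0]
    - [0,0,0]
    - [0,0,0]

```text
time_s: 7.2
position: [0.4458, -0.0409, 0.1614]
orientation: [-0.363, -2.029, 2.028]
force: [-0.2, -0.1, -1.2]
finger_gap: 0.06
```

Run:
```python
from h import *
p,s=wfit("block_a",.012,(.53,-.0725),name="pics/w4.png")
print(s["position"],s["time_s"],s["finger_gap"],s["joint_pos"][6])
if p is not None: plan([p[0],p[1],.056],p[2]-np.pi/2-np.pi,s)
# held block offset along tool x: 
r=models.outline_of("wrist","block_c"); cm=cam("wrist",s); Rm=R.from_rotvec(s["orientation"]).as_matrix()
print([(np.round(q["uv"]),q["confidence"],int(q["pixels"].sum()),(Rm.T@(onz(q["uv"],s["position"][2],cm)-s["position"])).round(4)) for q in r])
```

```text
[256. 212.] 0.88 13486 [ 0.419 -0.03   0.022] 
[254.  86.] 0.78 6888 [ 0.528 -0.069  0.022] T
fit [ 0.5292 -0.0689  2.7808] 0.12276886601701076
[ 0.44581166 -0.04093323  0.16140106] 7.2 0.059984891664919375 -1.7764965588261126
world d [ 0.0833 -0.028  -0.1054] tool dp [-0.0879  0.1054 -0.0026] dp in D frame [-0.0879  0.1054 -0.0032] rot tool [0.0001 0.0065 0.0003] zang now -1.925
[(array([256., 212.]), 0.88, 13486, array([-0.017 , -0.    , -0.0005])), (array([254.,  86.]), 0.78, 6888, array([-0.0768, -0.    , -0.0011]))]
```

View pics/w4.png

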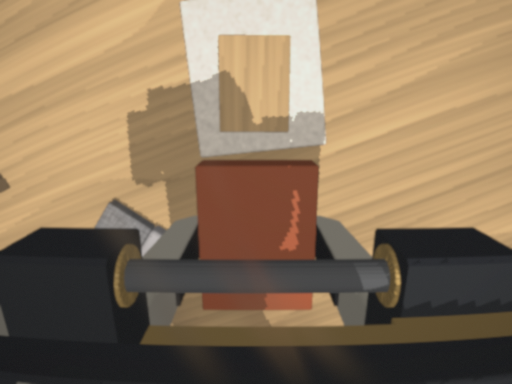

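Run:
```python
from h import *
s=robot.get_state();cm=cam("wrist",s);Rm=R.from_rotvec(s["orientation"]).as_matrix()
for x in(-.04,.04):
  for y in (.002,.022):
    print(x,y,proj([s["position"]+Rm@np.array([x,y,z]) for z in(-.03,.03)],cm).round(1).tolist())
im=cv2.imread("pics/w4.png"); print([ (r,im[r,256].tolist()) for r in list(range(152,174,2))+list(range(298,316,2))])
```

```text
-0.04 0.002 [[194.6, 165.4], [319.0, 165.5]]
-0.04 0.022 [[201.7, 159.2], [312.0, 159.3]]
0.04 0.002 [[202.1, 309.6], [311.3, 309.7]]
0.04 0.022 [[207.4, 289.9], [305.9, 289.9]]
[(152, [94, 117, 136]), (154, [83, 113, 136]), (156, [84, 116, 139]), (158, [81, 111, 135]), (160, [53, 72, 103]), (162, [35, 49, 86]), (164, [37, 52, 91]), (166, [45, 64, 113]), (168, [49, 70, 124]), (170, [49, 71, 125]), (172, [51, 72, 125]), (298, [54, 73, 120]), (300, [53, 73, 119]), (302, [53, 73, 118]), (304, [55, 75, 119]), (306, [55, 74, 119]), (308, [54, 74, 119]), (310, [71, 98, 128]), (312, [81, 111, 136]), (314, [79, 107, 132])]
```

>>> drive_tool:
  hand: [1,1,1,1,1,1,1,1]
  dp:
    - [-0.04,0,-0.002]
    - [-0.04,0,0]
    - [-0.008,0.02,0]
    - [0,0.03,0]
    - [0,0.03,0]
    - [0,0.01,0]
    - [0,0,0]
    - [0,0,0]
  rot:
    - [0,0.006,0]
    - [0,0,0]
    - [0,0,0]
    - [0,0,0]
    - [0,0,0]
    - [0,0,0]
    - [0,0,0]
    - [0,0,0]

```text
time_s: 8.15
position: [0.5298, -0.0702, 0.0724]
orientation: [-0.372, -2.025, 2.024]
force: [0.3, -1.0, -0.0]
finger_gap: 0.0598
```

Run:
```python
from h import *
s=robot.get_state();print(s["position"],s["time_s"],s["force"]);plan([.5292,-.0693,.0545],2.783-np.pi/2-np.pi,s)
```

```text
[ 0.52975781 -0.07024904  0.07235943] 8.15 [ 0.2613487  -1.0022963  -0.01804047]
world d [-0.0006  0.0009 -0.0179] tool dp [ 0.0009  0.0179 -0.0007] dp in D frame [ 0.0009  0.0179 -0.0007] rot tool [ 0.0005 -0.0035 -0.0016] zang now -1.9329
```

>>> drive_tool:
  hand: [1,1,1,1]
  dp:
    - [0.001,0.009,-0.001]
    - [0,0.0085,0]
    - [0,0,0]
    - [0,0,0]
  rot:
    - [0,0,0]
    - [0,0,0]
    - [0,0,0]
    - [0,0,0]

```text
time_s: 8.55
position: [0.5283, -0.0687, 0.0539]
orientation: [-0.37, -2.024, 2.024]
force: [-0.1, 0.3, -0.3]
finger_gap: 0.0599
```

>>> drive_tool:
  hand: [0,0,0,0,0,0,0,0,0,0]
  dp:
    - [0,0,0]
    - [0,0,0]
    - [0,0,0]
    - [0,0,0]
    - [0,-0.03,0]
    - [0,-0.04,0]
    - [0,-0.04,0]
    - [0.03,-0.03,0]
    - [0,0,0]
    - [0,0,0]
  rot:
    - [0,0,0]
    - [0,0,0]
    - [0,0,0]
    - [0,0,0]
    - [0,0,0]
    - [0,0,0]
    - [0,0,0]
    - [0,0,0]
    - [0,0,0]
    - [0,0,0]

```text
time_s: 9.55
position: [0.5004, -0.058, 0.1945]
orientation: [-0.372, -2.025, 2.024]
force: [0.1, 0.8, -0.2]
finger_gap: 0.0929
```

Run:
```python
from h import *
p,s=wfit("block_c",.032,(.53,-.07),name="pics/w5.png")
print(s["position"],s["time_s"]); plan([.6376,-.2715,.18],.17+np.pi/2-np.pi,s)
```

```text
[255. 146.] 0.96 5664 [ 0.533 -0.068  0.042] T
[404.   9.] 0.93 966 [ 0.601 -0.238  0.042] 
fit [ 0.5281 -0.0684 -0.36  ] 0.06445889847763153
[ 0.50041224 -0.05798032  0.19453731] 9.55
world d [ 0.1372 -0.2135 -0.0145] tool dp [-0.2039  0.0147  0.1512] dp in D frame [-0.0991  0.0145  0.2337] rot tool [ 3.000e-04 -5.317e-01 -1.700e-03] zang now -1.9325
```

View pics/w5.png

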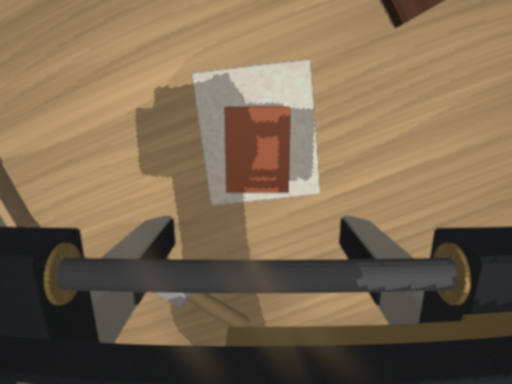

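>>> drive_tool:
  hand: [0,0,0,0,0,0,0,0,0,0,0,0]
  dp:
    - [-0.034,0,0.025]
    - [-0.034,0,0.025]
    - [-0.034,0,0.025]
    - [-0.034,0,0.025]
    - [-0.034,0,0.025]
    - [-0.034,0,0.025]
    - [0,0,0]
    - [0,0,0]
    - [0,0,0]
    - [0,0.03,0]
    - [0,0,0]
    - [0,0,0]
  rot:
    - [0,0,0]
    - [0,0,0]
    - [0,0,0]
    - [0,0,0]
    - [0,0,0]
    - [0,0,0]
    - [0,-0.133,0]
    - [0,-0.133,0]
    - [0,-0.133,0]
    - [0,-0.133,0]
    - [0,0,0]
    - [0,0,0]

```text
time_s: 10.85
position: [0.6372, -0.2708, 0.1618]
orientation: [-0.182, 2.138, -2.134]
force: [0.5, -0.1, -0.1]
finger_gap: 0.0927
```

Run:
```python
from h import *
p,s=wfit("block_b",.0,(.6376,-.2715),name="pics/w6.png")
print(s["position"],s["time_s"]); 
if p is not None: plan([p[0],p[1],.022],p[2]%np.pi+np.pi/2-np.pi,s)
```

```text
[ 58. 221.] 0.96 679 [ 0.559 -0.073  0.01 ] 
[ 29. 218.] 0.89 449 [ 0.556 -0.04   0.01 ] 
[253. 179.] 0.7 5444 [ 0.637 -0.266  0.01 ] T
fit [ 0.636  -0.2664  0.1749] 0.19999017983120893
[ 0.63723032 -0.27076229  0.16178349] 10.85
world d [-0.0013  0.0044 -0.1398] tool dp [ 0.      0.1398 -0.0042] dp in D frame [ 0.0005  0.1398 -0.0045] rot tool [ 0.0024 -0.0084  0.0035] zang now -1.4043
```

View pics/w6.png

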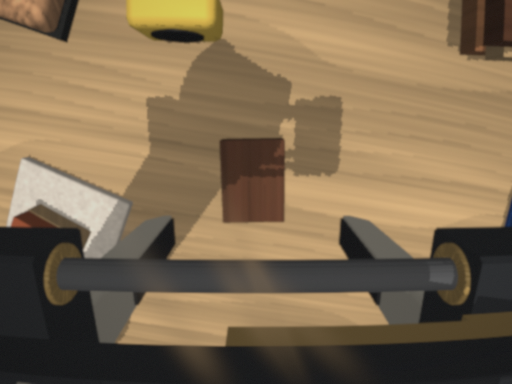

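>>> drive_tool:
  hand: [0,0,0,0,0,0]
  dp:
    - [0,0.03,-0.004]
    - [0,0.03,0]
    - [0,0.03,0]
    - [0,0,0]
    - [0,0,0]
    - [0,0,0]
  rot:
    - [0,-0.008,0]
    - [0,0,0]
    - [0,0,0]
    - [0,0,0]
    - [0,0,0]
    - [0,0,0]

```text
time_s: 11.55
position: [0.6391, -0.2675, 0.0766]
orientation: [-0.185, 2.124, -2.129]
force: [0.5, -0.6, 0.6]
finger_gap: 0.0928
```

Run:
```python
from h import *
p,s=wfit("block_b",.0,(.6376,-.2715),name="pics/w7.png")
print(s["position"],s["time_s"]); 
if p is not None: plan([p[0],p[1],.022],p[2]%np.pi+np.pi/2-np.pi,s)
plan([.636,-.2664,.022],.175-np.pi/2,s)
```

```text
[253. 204.] 0.92 9409 [ 0.64  -0.265  0.01 ] T
fit [ 0.6388 -0.2658  3.3273] 4.776322724558844
[ 0.63909502 -0.26748956  0.07659794] 11.55
world d [-0.0003  0.0016 -0.0546] tool dp [ 0.0002  0.0546 -0.0018] dp in D frame [-0.      0.0546 -0.0017] rot tool [-0.0027 -0.0083 -0.004 ] zang now -1.3934
world d [-0.0031  0.0011 -0.0546] tool dp [ 0.0031  0.0546 -0.0018] dp in D frame [ 0.0029  0.0546 -0.0016] rot tool [-0.0026  0.0024 -0.004 ] zang now -1.3934
```

>>> drive_tool:
  hand: [0,0,0,0,1,1,1,1,1,1]
  dp:
    - [0.002,0.025,-0.002]
    - [0,0.02,0]
    - [0,0.009,0]
    - [0,0,0]
    - [0,0,0]
    - [0,0,0]
    - [0,0,0]
    - [0,0,0]
    - [0,0,0]
    - [0,0,0]
  rot:
    - [0,0,0]
    - [0,0,0]
    - [0,0,0]
    - [0,0,0]
    - [0,0,0]
    - [0,0,0]
    - [0,0,0]
    - [0,0,0]
    - [0,0,0]
    - [0,0,0]
  newtons: 25

```text
time_s: 12.65
position: [0.6352, -0.2654, 0.0202]
orientation: [-0.189, 2.128, -2.129]
force: [0.6, -1.0, 1.3]
finger_gap: 0.0597
```

Run:
```python
from h import *
s=robot.get_state()
print(s["position"],s["time_s"],s["finger_gap"],s["force"]);
a=-1.925; o=np.array([.5285,-.0687])
x=np.array([np.sin(a),-np.cos(a)])
plan([*(o+.09*x),.20],a,s)
cm=cam("wrist",s);Rm=R.from_rotvec(s["orientation"]).as_matrix()
im=imaging.read_camera("wrist");cv2.imwrite("pics/w8.png",im)
for x in(-.04,.04):
  for y in (.002,.022):
    print(x,y,proj([s["position"]+Rm@np.array([x,y,z]) for z in(-.03,.03)],cm).round(1).tolist())
print([ (r,im[r,256].tolist()) for r in list(range(152,174,2))+list(range(298,316,2))])
```

```text
[ 0.63515437 -0.26535288  0.02024828] 12.65 0.05971376391338009 [ 0.64592123 -1.03002474  1.30135116]
world d [-0.1911  0.2279  0.1798] tool dp [ 0.1477 -0.1799 -0.258 ] dp in D frame [ 0.2582 -0.1798 -0.1475] rot tool [-3.000e-04  5.321e-01 -5.000e-04] zang now -1.3929
-0.04 0.002 [[194.5, 165.5], [318.9, 165.6]]
-0.04 0.022 [[201.6, 159.3], [311.9, 159.4]]
0.04 0.002 [[202.0, 309.6], [311.2, 309.7]]
0.04 0.022 [[207.4, 289.9], [305.8, 290.0]]
[(152, [101, 138, 167]), (154, [102, 140, 169]), (156, [102, 140, 168]), (158, [81, 111, 135]), (160, [39, 51, 69]), (162, [34, 44, 62]), (164, [40, 51, 74]), (166, [45, 59, 86]), (168, [44, 59, 87]), (170, [44, 59, 87]), (172, [45, 60, 87]), (298, [69, 92, 127]), (300, [69, 91, 127]), (302, [69, 91, 127]), (304, [70, 93, 129]), (306, [70, 93, 129]), (308, [73, 97, 132]), (310, [104, 143, 179]), (312, [135, 186, 222]), (314, [137, 191, 224])]
```

View pics/w8.png

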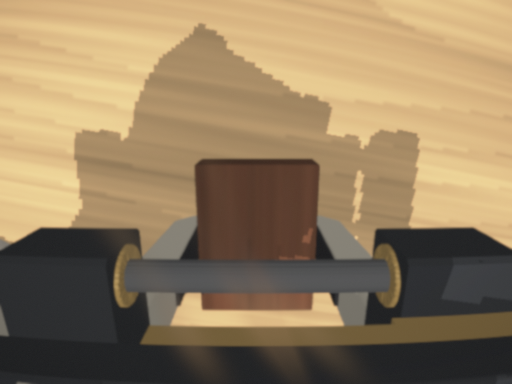

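>>> drive_tool:
  hand: [1,1,1,1,1,1,1,1,1,1,1,1]
  dp:
    - [0,-0.02,0]
    - [0,-0.04,0]
    - [0,-0.04,0]
    - [0,-0.04,0]
    - [0,-0.04,0]
    - [0.021,0,-0.037]
    - [0.021,0,-0.037]
    - [0.021,0,-0.037]
    - [0.021,0,-0.037]
    - [0.021,0,-0.037]
    - [0.021,0,-0.037]
    - [0.021,0,-0.037]
  rot:
    - [0,0,0]
    - [0,0,0]
    - [0,0,0]
    - [0,0,0]
    - [0,0,0]
    - [0,0,0]
    - [0,0,0]
    - [0,0,0]
    - [0,0,0]
    - [0,0,0]
    - [0,0,0]
    - [0,0,0]

```text
time_s: 13.9
position: [0.443, -0.0349, 0.1999]
orientation: [-0.19, 2.129, -2.128]
force: [1.3, 0.3, -1.2]
finger_gap: 0.0597
```

>>> drive_tool:
  hand: [1,1,1,1,1,1,1]
  dp:
    - [0,0,0]
    - [0,0,0]
    - [0,0,0]
    - [0,0,0]
    - [0,0,0]
    - [0,0,0]
    - [0,0,0]
  rot:
    - [0,0.133,0]
    - [0,0.133,0]
    - [0,0.133,0]
    - [0,0.133,0]
    - [0,0,0]
    - [0,0,0]
    - [0,0,0]

```text
time_s: 14.6
position: [0.4444, -0.0362, 0.1999]
orientation: [-0.361, -2.03, 2.029]
force: [-0.2, -0.2, -1.0]
finger_gap: 0.0598
```

Run:
```python
from h import *
p,s=wfit("block_c",.032,(.5285,-.0687),name="pics/w9.png")
print(s["position"],s["time_s"],s["finger_gap"]); 
if p is not None: plan([p[0],p[1],.0722],p[2]%np.pi+np.pi/2-2*np.pi,s)
```

```text
[255. 219.] 0.94 14018 [ 0.405 -0.02   0.042] 
[259.  81.] 0.93 6021 [ 0.531 -0.07   0.042] T
[ 10. 168.] 0.69 1435 [0.544 0.201 0.042] 
fit [ 0.5281 -0.0688 -0.3633] 0.20065521376162665
[ 0.44439257 -0.03617543  0.19994738] 14.6 0.05982829516850181
world d [ 0.0837 -0.0327 -0.1277] tool dp [-0.0899  0.1277  0.0018] dp in D frame [-0.0898  0.1277  0.0008] rot tool [0.0001 0.0111 0.0003] zang now -1.923
```

View pics/w9.png

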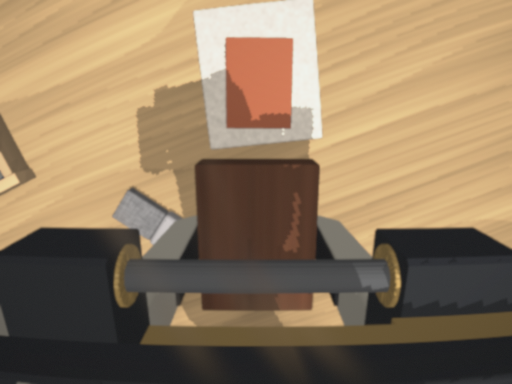

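>>> drive_tool:
  hand: [1,1,1,1,1,1,1,1,1]
  dp:
    - [-0.04,0,0.001]
    - [-0.04,0,0]
    - [-0.01,0.02,0]
    - [0,0.03,0]
    - [0,0.03,0]
    - [0,0.03,0]
    - [0,0,0]
    - [0,0,0]
    - [0,0,0]
  rot:
    - [0,0.011,0]
    - [0,0,0]
    - [0,0,0]
    - [0,0,0]
    - [0,0,0]
    - [0,0,0]
    - [0,0,0]
    - [0,0,0]
    - [0,0,0]

```text
time_s: 15.6
position: [0.5297, -0.0692, 0.0915]
orientation: [-0.377, -2.024, 2.023]
force: [0.6, -0.4, -0.8]
finger_gap: 0.0598
```

Run:
```python
from h import *
s=robot.get_state();print(s["position"],s["time_s"],s["force"]);plan([.5283,-.0688,.0722],-.361+np.pi/2-np.pi,s)
```

```text
[ 0.52966759 -0.06915978  0.09153549] 15.6 [ 0.59374837 -0.4333153  -0.79916039]
world d [-0.0014  0.0004 -0.0193] tool dp [0.0015 0.0193 0.0002] dp in D frame [0.0014 0.0193 0.0001] rot tool [ 0.0009 -0.0041 -0.0031] zang now -1.9359
```

>>> drive_tool:
  hand: [1,1,1,1]
  dp:
    - [0.001,0.01,0]
    - [0,0.008,0]
    - [0,0,0]
    - [0,0,0]
  rot:
    - [0,0,0]
    - [0,0,0]
    - [0,0,0]
    - [0,0,0]

```text
time_s: 16.0
position: [0.5273, -0.0685, 0.0718]
orientation: [-0.373, -2.022, 2.022]
force: [0.2, 0.2, -2.1]
finger_gap: 0.0597
```

>>> drive_tool:
  hand: [0,0,0,0,0,0,0,0,0,0,0]
  dp:
    - [0,0,0]
    - [0,0,0]
    - [0,0,0]
    - [0,0,0]
    - [0,-0.03,0]
    - [0,-0.04,0]
    - [0,-0.04,0]
    - [0.015,-0.04,0]
    - [0.015,-0.03,0]
    - [0,0,0]
    - [0,0,0]
  rot:
    - [0,0,0]
    - [0,0,0]
    - [0,0,0]
    - [0,0,0]
    - [0,0,0]
    - [0,0,0]
    - [0,0,0]
    - [0,0,0]
    - [0,0,0]
    - [0,0,0]
    - [0,0,0]

```text
time_s: 17.1
position: [0.4994, -0.0577, 0.2524]
orientation: [-0.375, -2.023, 2.023]
force: [-0.8, 0.7, 0.1]
finger_gap: 0.0928
```

Run:
```python
from h import *
p,s=wfit("block_b",.052,(.528,-.0687),name="pics/w10.png")
im=imaging.read_camera("side"); cv2.imwrite("pics/side1.png",cv2.resize(im[150:330,150:340],None,fx=4,fy=3.3,interpolation=2))
im=imaging.read_camera("scene"); cv2.imwrite("pics/scene1.png",cv2.resize(im[130:260,190:340],None,fx=5,fy=4.5,interpolation=2))
cms={c:cam(c) for c in("scene","side")}
for n in("cap_top","cap","tin","neck"):
    uv={}
    for c in cms:
        r=models.pinpoint(c,n)
        print(n,c,[(np.round(q["uv"],1).tolist(),round(q["confidence"],2)) for q in r])
print(tri([((286.4,148.9),cms["scene"]),((228.9,233.7),cms["side"])]))
print(s["position"],s["time_s"])
```

```text
[258. 146.] 0.83 4448 [ 0.527 -0.07   0.062] T
fit [ 0.5281 -0.0686 -0.3519] 0.15903075449277737
cap_top scene [([264.9, 164.5], 0.61), ([284.0, 144.5], 0.41)]
cap_top side [([228.9, 236.8], 0.75), ([270.2, 287.8], 0.58), ([316.2, 170.3], 0.44)]
cap scene [([285.6, 153.6], 0.61), ([267.0, 167.1], 0.46)]
cap side [([228.9, 248.0], 0.79), ([271.9, 300.6], 0.61), ([227.4, 235.6], 0.46)]
tin scene [([286.2, 181.9], 0.84)]
tin side [([230.3, 282.4], 0.72)]
neck scene [([286.5, 158.7], 0.86)]
neck side [([226.4, 247.9], 0.85)]
[0.58016391 0.27831876 0.16406146]
[ 0.49936227 -0.05774658  0.25238477] 17.1
```

View pics/side1.png

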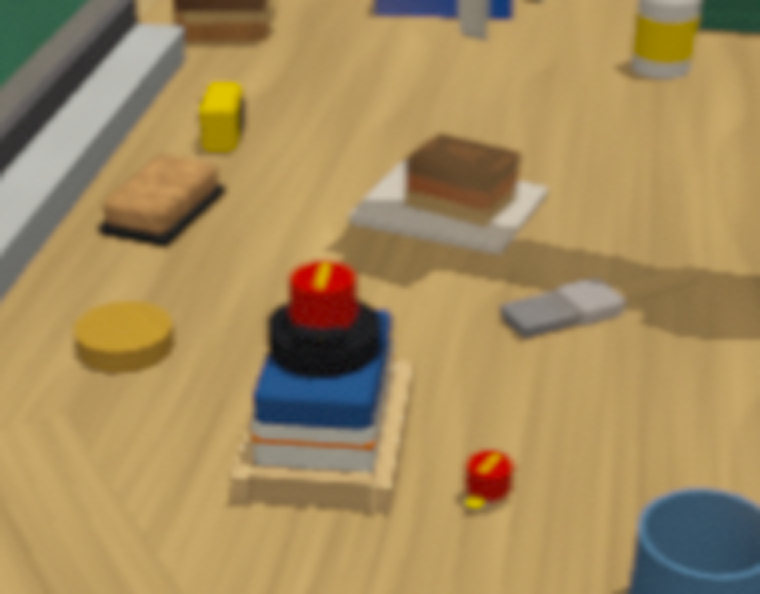

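View pics/w10.png

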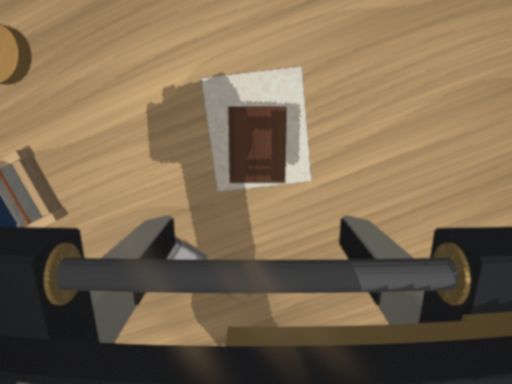

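View pics/scene1.png

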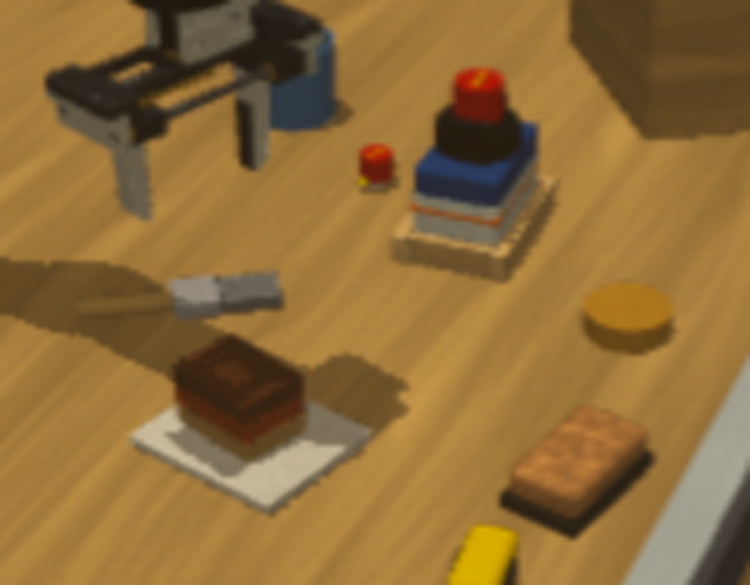

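The pile is square: dark fit (.5281,-.0686) vs cherry (.5281,-.0688) vs pale (.5292,-.0689), and the side view shows it flush with brush etc. undisturbed. Now the cap.

>>> drive_tool:
  hand: [0,0,0,0,0,0,0,0,0,0,0,0]
  dp:
    - [0.009,-0.001,-0.038]
    - [0.009,-0.001,-0.038]
    - [0.009,-0.001,-0.038]
    - [0.009,-0.001,-0.038]
    - [0.009,-0.001,-0.038]
    - [0.009,-0.001,-0.038]
    - [0.009,-0.001,-0.038]
    - [0.009,-0.001,-0.038]
    - [0.009,-0.001,-0.038]
    - [0,0,0]
    - [0,0,0]
    - [0,0,0]
  rot:
    - [0,0,0]
    - [0,0,0]
    - [0,0,0]
    - [0,0,0]
    - [0,0,0]
    - [0,0,0]
    - [0,0,0]
    - [0,0,0]
    - [0,0,0]
    - [0,0,0]
    - [0,0,0]
    - [0,0,0]

```text
time_s: 18.9
position: [0.5462, 0.2888, 0.2609]
orientation: [-0.376, -2.02, 2.023]
force: [0.5, -0.9, -0.1]
finger_gap: 0.0932
```

Run:
```python
from h import *
s=robot.get_state(); im=imaging.read_camera("wrist"); cv2.imwrite("pics/w11.png",im); cm=cam("wrist",s)
print(s["position"],s["time_s"],s["joint_pos"].round(2))
for n,z in(("cap_top",.17),("cap",.132),("neck",.126),("catch",.135)):
    r=models.pinpoint("wrist",n); print(n,[(np.round(q["uv"],1).tolist(),round(q["confidence"],2),onz(q["uv"],z,cm).round(4)) for q in r])
r=models.outline_of("wrist","cap"); print([(np.round(q["uv"],1).tolist(),round(q["confidence"],2),int(q["pixels"].sum())) for q in r])
hsv=cv2.cvtColor(im,cv2.COLOR_BGR2HSV); m=((hsv[...,0]<8)|(hsv[...,0]>172))&(hsv[...,1]>170)&(hsv[...,2]>60)
n,l,st,ce=cv2.connectedComponentsWithStats(m.astype(np.uint8)); print([(st[i].tolist(),ce[i].round(1)) for i in range(1,n) if st[i,4]>80])
print(onz((340,160),0,cam("scene")))
```

```text
[0.54622851 0.2887741  0.26091989] 18.9 [-0.58  0.54  0.1   1.49 -0.06  1.11 -2.41]
cap_top [([251.9, 237.9], 0.9, array([0.5153, 0.3047, 0.17  ])), ([248.2, 159.5], 0.84, array([0.576 , 0.2842, 0.17  ]))]
cap [([250.4, 152.7], 0.84, array([0.576 , 0.2831, 0.132 ])), ([249.5, 232.5], 0.84, array([0.5065, 0.3111, 0.132 ]))]
neck [([223.8, 328.1], 0.24, array([0.413 , 0.3769, 0.126 ]))]
catch [([230.8, 179.7], 0.64, array([0.5601, 0.3079, 0.135 ]))]
[([248.0, 158.4], 0.68, 2404), ([252.4, 237.5], 0.57, 608), ([504.9, 80.9], 0.4, 625)]
[([223, 131, 54, 57, 2025], array([249.3, 159. ])), ([244, 224, 20, 26, 295], array([254.6, 235.8]))]
[0.74662354 0.54821692 0.        ]
```

View pics/w11.png

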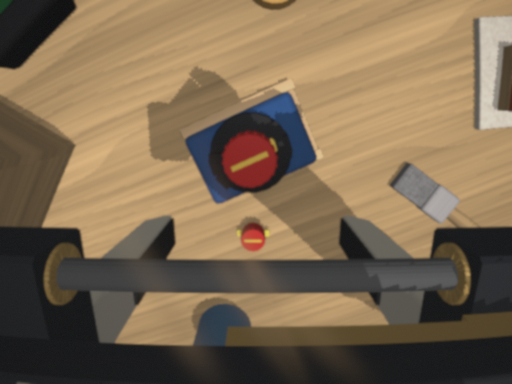

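```bash
cat >> h.py <<'E'
def capfit(s,im,x0,zt=.17,h=.03):
    cm=cam("wrist",s)
    hsv=cv2.cvtColor(im,cv2.COLOR_BGR2HSV); m=((hsv[...,0]<12)|(hsv[...,0]>172))&(hsv[...,1]>150)&(hsv[...,2]>60)
    n,l,st,ce=cv2.connectedComponentsWithStats(m.astype(np.uint8)); u=proj([[x0[0],x0[1],zt-.01]],cm)[0]
    i=min([i for i in range(1,n) if st[i,4]>300],key=lambda i:np.hypot(*(ce[i]-u)))
    c=cv2.convexHull(max(cv2.findContours((l==i).astype(np.uint8),cv2.RETR_EXTERNAL,cv2.CHAIN_APPROX_NONE)[0],key=cv2.contourArea))
    mm=np.zeros(m.shape,np.uint8);cv2.fillConvexPoly(mm,c,1)
    pts=cv2.findContours(mm,cv2.RETR_EXTERNAL,cv2.CHAIN_APPROX_NONE)[0][0][:,0]
    t=np.linspace(0,2*np.pi,48,endpoint=False)
    def f(p):
        P=np.r_[np.c_[p[0]+.021*np.cos(t),p[1]+.021*np.sin(t),0*t+zt],np.c_[p[0]+.021*np.cos(t),p[1]+.021*np.sin(t),0*t+zt-h]]
        H=cv2.convexHull(proj(P,cm).astype(np.float32))
        return [cv2.pointPolygonTest(H,(float(a),float(b)),True)-.5 for a,b in pts]
    o=least_squares(f,x0[:2],diff_step=1e-3,x_scale=[.01,.01],loss='soft_l1'); print("cap",o.x.round(4),o.cost/len(pts)); return o.x
E
python3 - <<'E'
from h import *
s=robot.get_state(); im=cv2.imread("pics/w11.png")
for h in(.0,.01,.02,.03): p=capfit(s,im,[.576,.284],h=h)
plan([*p,.17],-1.93,s)
E
```

```text
cap [0.5755 0.2846] 0.4864470579209088
cap [0.5753 0.2847] 0.3549070986293965
cap [0.575  0.2848] 0.25484154234681533
cap [0.5748 0.2849] 0.19141944726593774
world d [ 0.0287 -0.0048 -0.0913] tool dp [-0.0285  0.0913 -0.0058] dp in D frame [-0.0286  0.0913 -0.0056] rot tool [ 0.0001 -0.0074 -0.0003] zang now -1.9374
```

>>> drive_tool:
  hand: [0,0,0,0,0,0]
  dp:
    - [-0.02,0,-0.003]
    - [-0.009,0.005,-0.002]
    - [0,0.02,0]
    - [0,0.015,0]
    - [0,0,0]
    - [0,0,0]
  rot:
    - [0,0,0]
    - [0,0,0]
    - [0,0,0]
    - [0,0,0]
    - [0,0,0]
    - [0,0,0]

```text
time_s: 19.8
position: [0.5748, 0.2847, 0.2209]
orientation: [-0.373, -2.022, 2.022]
force: [-0.3, -0.3, 0.1]
finger_gap: 0.093
```

Run:
```python
from h import *
s=robot.get_state(); im=imaging.read_camera("wrist"); cv2.imwrite("pics/w12.png",im)
print(s["position"],s["time_s"],s["joint_pos"].round(2))
for h in(.0,.015,.03): p=capfit(s,im,[.576,.284],h=h)
r=models.pinpoint("wrist","cap_top"); print([(onz(q["uv"],.17,cam("wrist",s)).round(4),q["confidence"]) for q in r])
plan([*p,.17],-1.93,s)
```

```text
[0.5748027  0.28473473 0.2208819 ] 19.8 [-0.55  0.62  0.09  1.47 -0.06  1.05 -2.38]
cap [0.5777 0.2826] 1.4489541271503787
cap [0.5768 0.2829] 0.48626726384554353
cap [0.5759 0.2833] 0.11967706570363597
[(array([0.575 , 0.2836, 0.17  ]), 0.79)]
world d [ 0.0011 -0.0014 -0.0509] tool dp [-0.0015  0.0509  0.001 ] dp in D frame [-0.0015  0.0509  0.001 ] rot tool [-0.0004 -0.0063  0.0003] zang now -1.9363
```

View pics/w12.png

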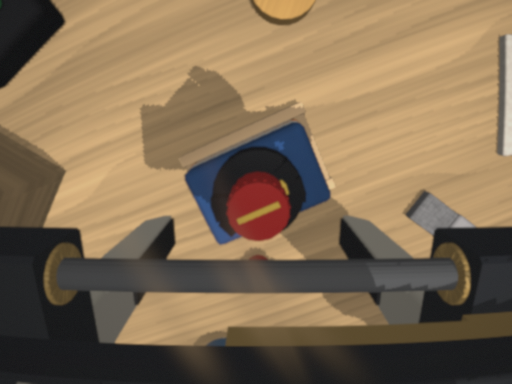

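>>> drive_tool:
  hand: [0,0,0,0,0]
  dp:
    - [-0.001,0.02,0.001]
    - [0,0.02,0]
    - [0,0.01,0]
    - [0,0,0]
    - [0,0,0]
  rot:
    - [0,0,0]
    - [0,0,0]
    - [0,0,0]
    - [0,0,0]
    - [0,0,0]

```text
time_s: 20.4
position: [0.5759, 0.2839, 0.1719]
orientation: [-0.375, -2.024, 2.022]
force: [-0.1, -0.8, -0.1]
finger_gap: 0.0926
```

>>> drive_tool:
  hand: [0.3,1,1,1,1,1,1,1,1,1]
  dp:
    - [0,0.002,0]
    - [0,0,0]
    - [0,0,0]
    - [0,0,0]
    - [0,0,0]
    - [0,0,0]
    - [0,0,0]
    - [0,0,0]
    - [0,0,0]
    - [0,0,0]
  rot:
    - [0,0,0]
    - [0,0,0]
    - [0,0,0]
    - [0,0,0]
    - [0,0,0]
    - [0,0,0]
    - [0,0,0]
    - [0,0,0]
    - [0,0,0]
    - [0,0,0]
  newtons: 45

```text
time_s: 21.4
position: [0.5754, 0.2836, 0.169]
orientation: [-0.373, -2.022, 2.022]
force: [-0.2, -0.1, 0.3]
finger_gap: 0.0415
```

Run:
```python
from h import *
s=robot.get_state(); im=imaging.read_camera("wrist"); cv2.imwrite("pics/w13.png",im)
print(s["position"],s["time_s"],s["finger_gap"],s["force"],s["ft_torque"])
```

```text
[0.5753507  0.28363731 0.16901852] 21.4 0.0415273960223937 [-0.15660102 -0.13294946  0.27005382] [ 0.08484652  0.01948041 -0.05898918]
```

View pics/w13.png

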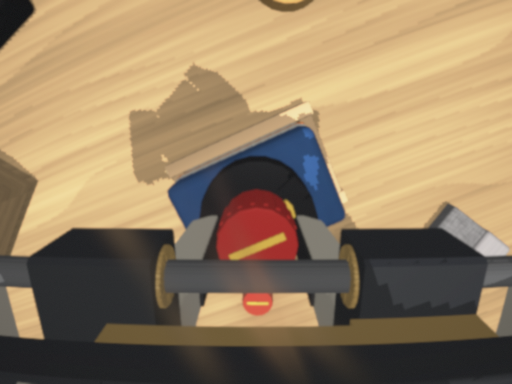

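The cap is gripped (gap 41.5 mm, lug at (290,208) below the pads). Press.

>>> drive_tool:
  hand: [1,1,1,1,1]
  dp:
    - [0,0.002,0]
    - [0,0.002,0]
    - [0,0.0015,0]
    - [0,0,0]
    - [0,0,0]
  rot:
    - [0,0,0]
    - [0,0,0]
    - [0,0,0]
    - [0,0,0]
    - [0,0,0]

```text
time_s: 21.95
position: [0.5755, 0.2836, 0.1652]
orientation: [-0.374, -2.023, 2.022]
force: [-2.0, -1.7, 6.8]
finger_gap: 0.0412
```

>>> drive_tool:
  hand: [1,1,1,1]
  dp:
    - [0,0.002,0]
    - [0,0.001,0]
    - [0,0,0]
    - [0,0,0]
  rot:
    - [0,0,0]
    - [0,0,0]
    - [0,0,0]
    - [0,0,0]

```text
time_s: 22.35
position: [0.5755, 0.2836, 0.163]
orientation: [-0.375, -2.024, 2.022]
force: [-2.8, -1.7, 11.4]
finger_gap: 0.0411
```

>>> drive_tool:
  hand: [1,1,1,1,1]
  dp:
    - [0,0,0]
    - [0,0,0]
    - [0,0,0]
    - [0,0,0]
    - [0,0,0]
  rot:
    - [0,-0.08,0]
    - [0,-0.08,0]
    - [0,-0.08,0]
    - [0,-0.08,0]
    - [0,0,0]

```text
time_s: 22.85
position: [0.5768, 0.2845, 0.1633]
orientation: [-0.053, -2.205, 2.198]
force: [-1.2, -0.5, 9.4]
finger_gap: 0.0413
```

Run:
```python
from h import *
s=robot.get_state(); im=imaging.read_camera("wrist"); cv2.imwrite("pics/w14.png",im)
print(s["position"],s["time_s"],s["finger_gap"],s["force"],s["ft_torque"]); plan([0.5755,.2836,.1635],-1.93,s)
```

```text
[0.57679664 0.28449447 0.16330321] 22.85 0.04131255567711718 [-1.23330183 -0.45123345  9.38393358] [-0.09735274  0.37069838  0.02148239]
world d [-0.0013 -0.0009  0.0002] tool dp [ 0.0013 -0.0002  0.0009] dp in D frame [ 0.0009 -0.0002  0.0013] rot tool [ 0.0038  0.3154 -0.0036] zang now -1.6146
```

View pics/w14.png

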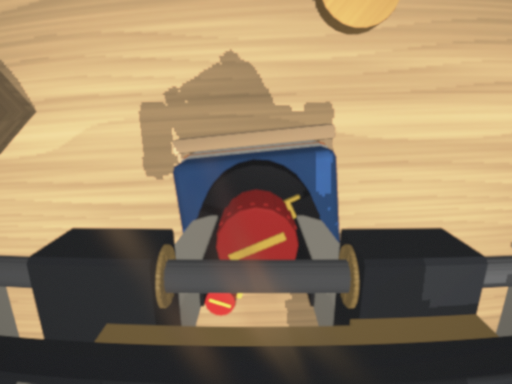

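The stripe is unchanged in the hand while the tin rotated in view, so the cap is turning with the gripper. Continue.

>>> drive_tool:
  hand: [1,1,1,1,1,1,1,1,1,1,1]
  dp:
    - [0,0,0]
    - [0,0,0]
    - [0,0,0]
    - [0,0,0]
    - [0,0,0]
    - [0,0,0]
    - [0,0,0]
    - [0,0,0]
    - [0,0,0]
    - [0,0,0]
    - [0,0,0]
  rot:
    - [0,-0.11,0]
    - [0,-0.11,0]
    - [0,-0.11,0]
    - [0,-0.11,0]
    - [0,-0.11,0]
    - [0,-0.11,0]
    - [0,-0.11,0]
    - [0,-0.11,0]
    - [0,-0.11,0]
    - [0,0,0]
    - [0,0,0]

```text
time_s: 24.0
position: [0.577, 0.285, 0.1634]
orientation: [-0.838, 1.653, -1.651]
force: [-0.4, -0.2, 9.3]
finger_gap: 0.0412
```

Run:
```python
from h import *
s=robot.get_state(); im=imaging.read_camera("wrist"); cv2.imwrite("pics/w15.png",im)
print(s["position"],s["time_s"],s["finger_gap"],s["force"],s["ft_torque"]); plan([0.5755,.2836,.1635],-1.93,s)
```

```text
[0.57701871 0.28500369 0.1634263 ] 24.0 0.04118066184476695 [-0.36559884 -0.15288113  9.28883212] [-0.04314018  0.15012767  0.00773955]
world d [-0.0015 -0.0014  0.0001] tool dp [ 0.002  -0.0001 -0.0004] dp in D frame [ 0.0009 -0.0001  0.0018] rot tool [ 0.0023  1.3041 -0.0065] zang now -0.6259
```

View pics/w15.png

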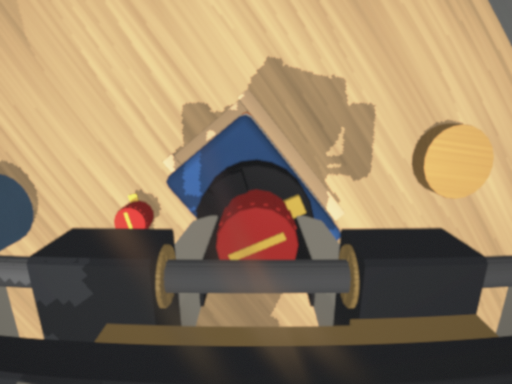

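>>> drive_tool:
  hand: [1,1,1,1,1,1,1,1,1,1]
  dp:
    - [0,-0.006,0]
    - [0,-0.008,0]
    - [0,-0.01,0]
    - [0,-0.015,0]
    - [0,-0.02,0]
    - [0,-0.02,0]
    - [0,-0.02,0]
    - [0,-0.01,0]
    - [0,0,0]
    - [0,0,0]
  rot:
    - [0,0,0]
    - [0,0,0]
    - [0,0,0]
    - [0,0,0]
    - [0,0,0]
    - [0,0,0]
    - [0,0,0]
    - [0,0,0]
    - [0,0,0]
    - [0,0,0]

```text
time_s: 25.05
position: [0.5749, 0.2831, 0.2685]
orientation: [-0.847, 1.654, -1.654]
force: [-0.1, 0.2, -0.9]
finger_gap: 0.0412
```

>>> drive_tool:
  hand: [1,1,1,1]
  dp:
    - [0,0,0]
    - [0,0,0]
    - [0,0,0]
    - [0,0,0]
  rot:
    - [0,0,0]
    - [0,0,0]
    - [0,0,0]
    - [0,0,0]

```text
time_s: 25.45
position: [0.5752, 0.2835, 0.2691]
orientation: [-0.846, 1.654, -1.654]
force: [0.9, 0.3, 0.2]
finger_gap: 0.0409
```

Run:
```python
from h import *
s=robot.get_state(); 
print(s["position"],s["time_s"],s["finger_gap"],s["force"],np.abs(s["qvel"]).max())
im=imaging.read_camera("side"); a=cv2.resize(im[150:330,150:340],None,fx=3,fy=3,interpolation=2)
cv2.imwrite("pics/side2.png",a)
im=imaging.read_camera("wrist"); cv2.imwrite("pics/w16.png",im)
im=imaging.read_camera("scene"); cv2.imwrite("pics/scene2.png",cv2.resize(im[100:280,170:340],None,fx=3.5,fy=3.3,interpolation=2))
```

```text
[0.57522654 0.28351484 0.26906018] 25.45 0.040884891452903305 [0.88152536 0.26534163 0.1874817 ] 0.006760786886410195
```

View pics/side2.png

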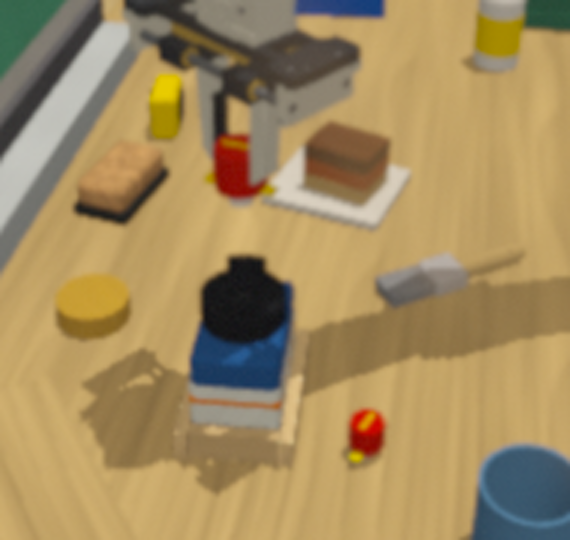

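View pics/w16.png

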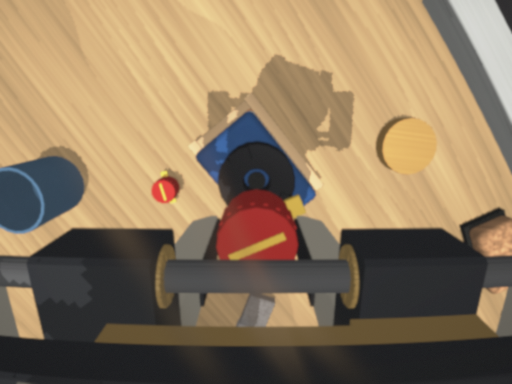

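View pics/scene2.png

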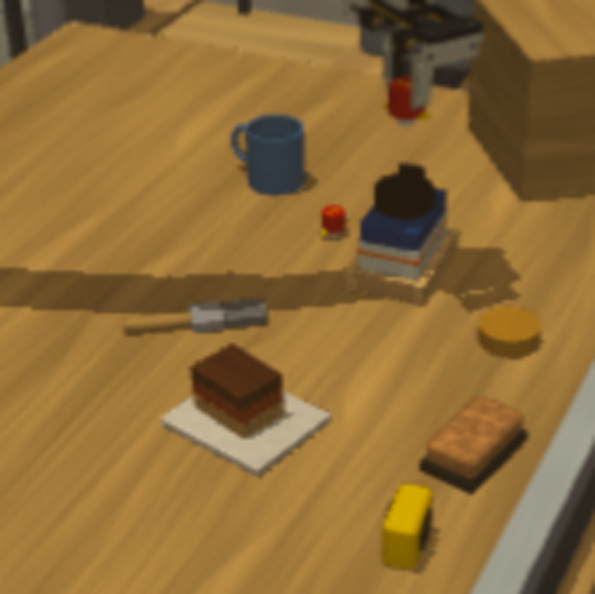

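The cap with its white plug is held upright above the open neck, the pile is intact, and the bystanders are in place. Handing in.

Run:
```python
from bench import robot
print(robot.hand_in())
```

```text
the job is handed in; nothing more can be done
None
```

I stacked the cherry block and then the dark one on the pale block and let go of both. I then gripped the larger red cap, the one on the tin, pressed it about 6 mm, turned it about 1.30 rad anticlockwise and lifted it straight up. I handed the job in at about 25.6 s of the 72 s allowed.

**Pile:** the wrist-camera fits put all three blocks within about 1 mm and 0.02 rad of each other. The fixed cameras' fit of the pale block, taken before stacking, put its y about 3.5 mm off the wrist camera's. I used the wrist value because it shares the gripper's frame. Final views show the pile flush and flat.

**Cap:** it was still gripped at the end (finger gap 41 mm) and still. The tool centre was about 100 mm above where it gripped the cap, and within about 2 mm sideways of the cap's fitted position before the grip. The side view shows the plug clear of the neck.

**Other things on the bench:** no bystander visibly moved, judged by eye in the final images and not measured.

No check failed. The one fit that came out poor, a close view of the dark block partly hidden by the gripper, I dropped in favour of the earlier one.

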